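# Pack the service case with the brass glands and plug

## Robot

A 6-joint arm with a two-finger parallel gripper is mounted at the origin on the work surface. World frame = base frame: x ahead of the robot, y to its left, z up, the work surface at z = 0. Lengths are in m, angles in rad, forces in N, time in s.
With the tool pointing down it reaches from about 0.225 to 0.725 m from the base axis. Payload 3.1 kg.
Tool frame: the origin (TCP) lies at the very end of the fingers, on their centre line; the grasp point (between the pads) lies 19 mm behind it; z points along the fingers, y is the line along which they close (so a half turn about z gives the same grasp; the last joint's range is limited). The gripper opens to 85 mm and grips with 20 to 120 N. Pads are 22 mm wide; open, the fingers measure 114 mm over their backs; the gripper's body (76 mm by 85 mm) begins 54 mm behind the grasp point. The pads swing forward as they close: fully open they stand 13 mm farther back than shut.
Start: joints at [1.002, 0.048, 0.099, 1.622, 0, 1.443], TCP at [0.224, 0.475, 0.231] pointing down, gripper open.
Joint ranges: [-2.91, 2.91], [-0.99, 1.94], [-1.21, 1.42], [-2.12, 2.29], [-1.49, 1.47], [-3.14, 3.14]. Speed limits (rad/s): [2.79, 2.79, 3.14, 3.14, 3.14, 3.14].

## Interface

Orientations are given as a rotation vector (axis times angle).
In Python, from bench import * gives the robot as it stands.
- The arm moves only by the shell command python3 -m inch 'ROWS'. ROWS is JSON, one flat list of numbers, 5 for each row, row after row: the finger opening in mm, from 0 to 85.4, then the shift along the tool's x, y, z in mm, then the turn about the tool's z in degrees. A call has exactly 5 rows; each row shifts and turns the commanded pose from where the row before left it, along the tool's axes as they then stand; what a row does not reach is not made up. A row lasts 1/12 s, in which the tool goes at most 41.7 mm and 7.16 degrees, less where a joint would pass 70% of its speed; a pose out of reach is approached as far as the arm can. A call is refused whole if a number of a shift passes 41.7 or a number of a turn 7.16, either way. A call with a gripper value outside its range is refused whole. The fingers move at their own pace and stop on an object; the grip force is fixed at half the most. Time passes only in rows, so rows that do not move let the fingers close, or fill a call up. It gives the time, the measured TCP pose, the force, the opening and the grip force at its end, in the units of the state.
- get_obs(): the state, without advancing time (a new reading comes with each control period).
- grab_frame(name): name is "side" or "top"; returns the picture (400x640x3 uint8, red, green, blue); there is no depth.
- camera_model(name): a dict with "fx", "fy", "cx", "cy" (pixels), "R" (3x3) and "t" (3): a world point X has camera coordinates R X + t. Camera axes: x right, y down, z forward; pixel columns grow to the right and rows downward; lengths in m; the calibration is good to about 2 mm. A picture is of the moment at which its call begins. camera_model takes no time and is no camera call.
- close_job(): hands the job in; it is judged then, once.
The state is a dict: "clock": time; "q": joint angles; "joint_velocities": joint speeds; "joint_efforts": joint torques, N m; "position": TCP position; "tool_rot": TCP orientation; "force": force on the tool from outside, world axes, zero at the start; "moment": the same for the moment, N m; "grip_width": finger opening in m; "grasp_force": force on a finger pad.
Only numpy, scipy, OpenCV 4.12 (cv2) and the standard library are available. Lean on these libraries where they do the work, as an engineer would, in place of code of your own. Each camera call takes 0.05 s, during which the arm holds its last target. There are 200 camera calls.

## Task

Pack the blue service case for a flameproof-box repair, using brass fittings only: stand one brass cable gland upright in each of the two pockets in the bottom of the case, then set the lift-out tray level on its ledges over them, and put the brass stopping plug in the tray. Leave the nylon glands and the steel plug where they stand on the bench.

Things in the scene. Friction and masses are not known exactly. Their poses are not given: they have to be found in the camera images.
- case: Fixed open blue case 207(x) 248(y) 96(z), walls and floor 4; origin mid-underside, +x to the tool bay (torch, tape; under 50 high). Two pockets: centres x-36, y+54 and y-54, floor z4, x -99..27; divider z22 at y0; wall z44 at x29. Steel ledges: tops z68, inner edges y+-104, x -99..30. The tray rests on both, centred x-36 y0, long side along y; inside wall faces y+-120, x-99. All mm.
- tray: Loose aluminium lift-out tray, 0.35 kg: 112 mm (x) by 230 (y), walls 26 high, floor and walls 2.5 thick; origin mid-underside, z up. A partition 3 thick, 24.5 high along y at x=0 leaves two troughs about 51 wide. Black grip bar over it: 12 thick (x), 100 long (y), 42 to 58 mm above the underside, on posts at y +-41. Same when turned half round.
- brass_gland_1: Cable gland standing on its thread, yellow brass with a dark hole on top; 54 mm tall. From below: thread 32 dia (to 12 mm), hexagon 40 across flats (12-22), barrel 34 dia (22-30), hexagon 40 across flats, 46 across corners (30-48), collar 32 dia (48-54). Origin mid-underside, z up; flats face +-x and every 60 deg. About 0.28 kg. Belongs to the job.
- brass_gland_2: Cable gland standing on its thread, yellow brass with a dark hole on top; 54 mm tall. From below: thread 32 dia (to 12 mm), hexagon 40 across flats (12-22), barrel 34 dia (22-30), hexagon 40 across flats, 46 across corners (30-48), collar 32 dia (48-54). Origin mid-underside, z up; flats face +-x and every 60 deg. About 0.28 kg. Belongs to the job; same as the other brass gland.
- brass_plug: Hexagon stopping plug, yellow brass, standing head up; 28 mm tall. Thread 25 dia (to 14 mm), hexagon head 36 across flats, 42 across corners (14-28). Origin mid-underside, z up; flats face +-x and every 60 deg. About 0.12 kg. Belongs to the job.
- grey_gland: Cable gland standing on its thread, light grey nylon; 54 mm tall. From below: thread 32 dia (to 12 mm), hexagon 40 across flats (12-22), barrel 34 dia (22-30), hexagon 40 across flats, 46 across corners (30-48), collar 32 dia (48-54). Origin mid-underside, z up; flats face +-x and every 60 deg. Does not belong.
- black_gland: Cable gland standing on its thread, black nylon; 54 mm tall. From below: thread 32 dia (to 12 mm), hexagon 40 across flats (12-22), barrel 34 dia (22-30), hexagon 40 across flats, 46 across corners (30-48), collar 32 dia (48-54). Origin mid-underside, z up; flats face +-x and every 60 deg. Does not belong.
- steel_plug: Hexagon stopping plug, silvery steel, standing head up; 28 mm tall. Thread 25 dia (to 14 mm), hexagon head 36 across flats, 42 across corners (14-28). Origin mid-underside, z up; flats face +-x and every 60 deg. Does not belong.
Mind the look-alikes: they are no part of the job. Leave any pink or red look-alike of the brass_gland_2 alone. What is shaped like the brass_gland_1 but purple is not meant.

How it is judged:
By the outcome, as a careful person would: the job done as asked, in the order asked, and still so for the second after the job is handed in, with the robot touching nothing.
It also fails if it takes over 112 s, if anything falls off the work surface, if the arm or the gripper's body presses on something with over 40 N, if the wrist force passes 120 N, or if a joint passes its speed limit or range.

## Working session

There is one attempt and no reset: what is moved stays moved. The work goes in short steps, Python scripts to look and compute and a shell command to move; the robot and the scene stay as the last step left them, time stands still between calls to the robot, and variables do not carry over. Pictures are saved under pics/ and viewed, at most 15 in all, crops included, and the job is handed in when it is done.

```bash
mkdir -p pics; ls
cat > h.py <<'E'
from bench import *
import numpy as np, cv2
def snap(cam,name,crop=None,s=1):
    im=grab_frame(cam)[:,:,::-1]
    cv2.imwrite('pics/full_'+name+'.png',im)
    if crop: im=im[crop[1]:crop[3],crop[0]:crop[2]]
    im=cv2.resize(im,None,fx=s,fy=s,interpolation=cv2.INTER_CUBIC)
    cv2.imwrite('pics/'+name+'.png',im)
def xy(cam,u,v,z):
    m=camera_model(cam);R=np.array(m['R']);t=np.array(m['t'])
    d=R.T@np.array([(u-m['cx'])/m['fx'],(v-m['cy'])/m['fy'],1]);c=-R.T@t
    return (c+d*(z-c[2])/d[2])*1000
def px(cam,X):
    m=camera_model(cam);p=np.array(m['R'])@np.array(X)/1+np.array(m['t'])
    return m['fx']*p[0]/p[2]+m['cx'],m['fy']*p[1]/p[2]+m['cy']
E
python3 - <<'E'
from h import *
snap('top','t0',None,1.25);snap('side','s0',None,1.25)
o=get_obs();print(o)
for c in('top','side'):
    m=camera_model(c);print(c,-np.array(m['R']).T@np.array(m['t']),m['R'],m['fx'])
E
```

```text
pics
{'clock': 0.1, 'q': array([ 1.00218227e+00,  4.86682841e-02,  9.77579535e-02,  1.62197045e+00,
       -1.92462851e-06,  1.44300602e+00]), 'joint_velocities': array([-0.00130511, -0.00300286,  0.00410207,  0.0003905 ,  0.00046272,
       -0.00033564]), 'joint_efforts': array([ 2.55688341e-03, -3.39849865e+01,  3.20936251e+01,  1.58687361e-02,
       -8.86206044e-05,  1.76003971e-05]), 'position': array([0.22372536, 0.47435075, 0.23024029]), 'tool_rot': array([-0.68669584, -3.06489589,  0.00307809]), 'force': array([-0.73091538,  0.01762012,  1.06488451]), 'moment': array([-0.01820805,  0.0420854 ,  0.00664038]), 'grasp_force': 0.0, 'grip_width': 0.08551114124936922}
top [0.47814082 0.0396937  0.98742146] [[-0.01879075 -0.99945727 -0.02705676]
 [-0.9954129   0.02124006 -0.09328456]
 [ 0.09380862  0.02517976 -0.99527178]] 374.80925895852016
side [ 0.36417633 -0.89992864  0.87138777] [[ 0.98263581 -0.18468937  0.01779625]
 [-0.10455427 -0.63039706 -0.76919956]
 [ 0.15328168  0.75398235 -0.63876078]] 470.19222964765436
```

View pics/t0.png

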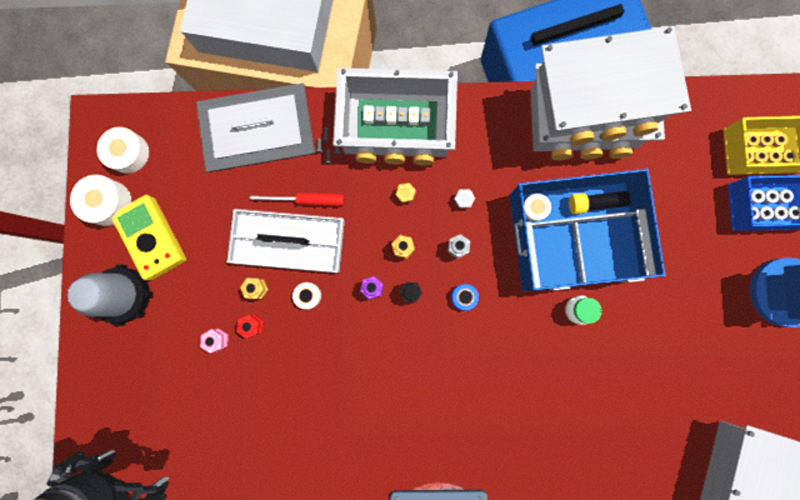

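View pics/s0.png

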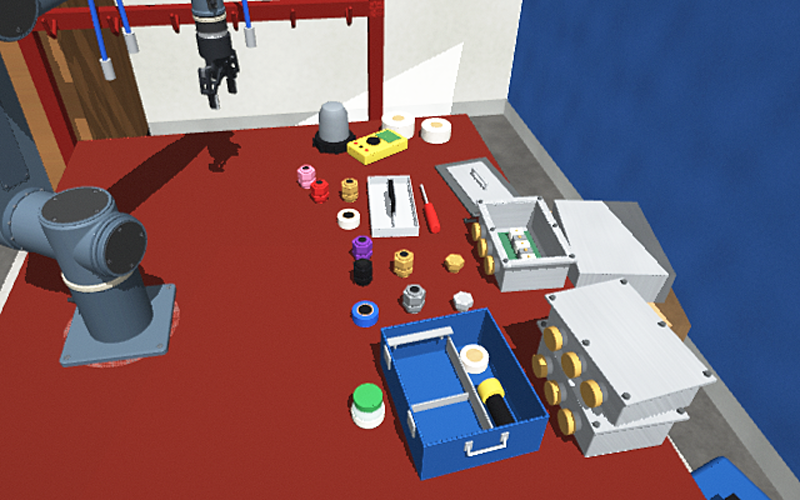

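The top view shows the brass glands at (403,246) and (254,289), the brass plug at (405,193), the tray at (285,241) and the case at about (590,230), in 1.25x pixels. I'll enlarge these areas.

Run:
```python
import cv2
im=cv2.imread('pics/full_t0.png')
cv2.imwrite('pics/c1.png',cv2.resize(im[140:250,175:335],None,fx=5,fy=5,interpolation=cv2.INTER_CUBIC))
cv2.imwrite('pics/c2.png',cv2.resize(im[130:240,400:540],None,fx=5,fy=5,interpolation=cv2.INTER_CUBIC))
```

```text
(no output)
```

View pics/c1.png

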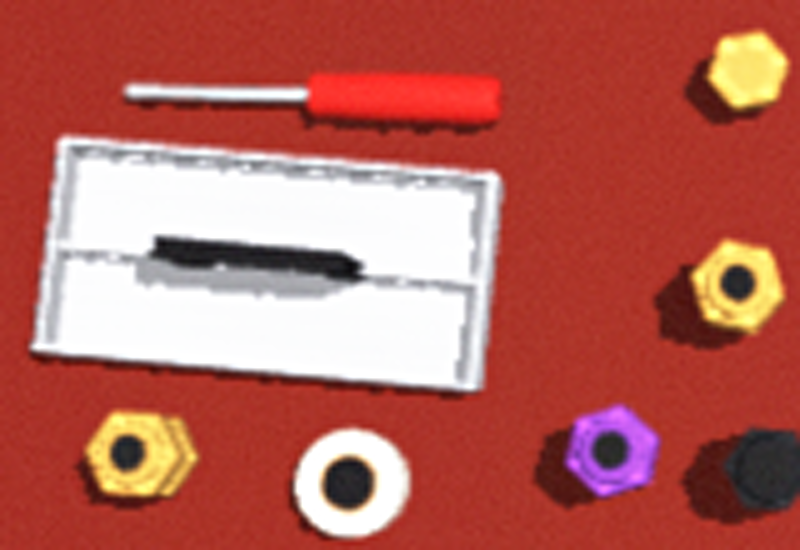

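View pics/c2.png

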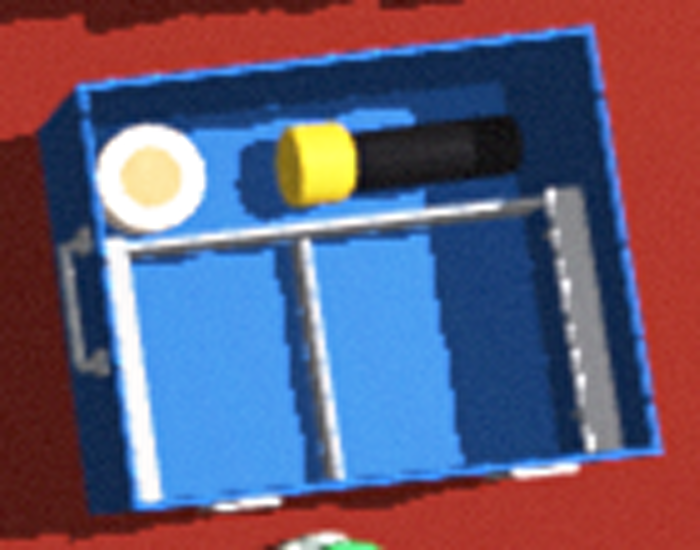

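```bash
cat >> h.py <<'E'
from scipy.optimize import least_squares, minimize
def world(p,P):
    c,s=np.cos(p[2]),np.sin(p[2]);P=np.asarray(P,float)
    return np.c_[p[0]+c*P[:,0]-s*P[:,1],p[1]+s*P[:,0]+c*P[:,1],P[:,2]]
def proj(cam,W):
    return np.array([px(cam,w/1000) for w in W])
def fit(cam,P,uv,p0):
    r=least_squares(lambda p:(proj(cam,world(p,P))-uv).ravel(),p0,x_scale=[10,10,.1])
    print(np.round(r.x[:2],1),round(np.degrees(r.x[2]),2),'resid px',np.round(r.fun,1)); return r.x
def hexa(af,z): # flats face +-x
    a=np.radians(30+60*np.arange(6));return np.c_[af/3**.5*np.cos(a),af/3**.5*np.sin(a),0*a+z]
def cyl(d,z):
    a=np.radians(15*np.arange(24));return np.c_[d/2*np.cos(a),d/2*np.sin(a),0*a+z]
GL=[(cyl,32,0,12),(hexa,40,12,22),(cyl,34,22,30),(hexa,40,30,48),(cyl,32,48,54)]
PL=[(cyl,25,0,14),(hexa,36,14,28)]
def silfit(cam,im,model,p0,r=22,z0=0):
    # brass mask in a window, silhouette overlap at 4x
    u,v=proj(cam,world(p0,[[0,0,27+z0]]))[0];u,v=int(u)-r,int(v)-r;S=6
    w=cv2.resize(im[v:v+2*r,u:u+2*r],None,fx=S,fy=S,interpolation=cv2.INTER_CUBIC)
    h=cv2.cvtColor(w,cv2.COLOR_BGR2HSV)
    m=((h[...,0]>12)&(h[...,0]<35)&(h[...,1]>60)&(h[...,2]>110)).astype(np.uint8)
    n,l,st,_=cv2.connectedComponentsWithStats(m);m=(l==1+np.argmax(st[1:,4])).astype(np.uint8)
    cs,_=cv2.findContours(m,0,1);cv2.drawContours(m,cs,-1,1,-1)
    def cost(p):
        q=np.zeros_like(m)
        for f,d,a,b in model:
            P=proj(cam,world(p,np.r_[f(d,a+z0),f(d,b+z0)]))
            cv2.fillConvexPoly(q,cv2.convexHull(np.int32(np.round(((P-[u,v]+.5)*S-.5)*16))),1,shift=4)
        return (q!=m).sum()/m.sum()
    best=None
    for y in np.radians([-25,-15,-5,5,15,25]):
        s=[p0[0],p0[1],y]
        R=minimize(cost,s,method='Nelder-Mead',options=dict(initial_simplex=np.array([s,[s[0]+4,s[1],y],[s[0],s[1]+4,y],[s[0],s[1],y+.15]]),xatol=.02,fatol=1e-4))
        if best is None or R.fun<best.fun: best=R
    print(cam,np.round(best.x[:2],1),round(np.degrees(best.x[2])%60,1),'mismatch',round(best.fun,3));return best.x
def go(x,y,z,yaw):
    """shift/turn needed, tool axes; yaw=world angle(deg) of the closing line (mod 180)"""
    from scipy.spatial.transform import Rotation as Ro
    o=get_obs();R=Ro.from_rotvec(o['tool_rot']).as_matrix()
    d=R.T@(np.array([x,y,z])-1000*o['position'])
    cur=np.degrees(np.arctan2(R[1,1],R[0,1]));t=-((yaw-cur+90)%180-90)  # tool z down
    print('pos',np.round(1000*o['position'],1),'yaw',round(cur,1),'tilt',np.round(R[:,2],3),'q6',round(o['q'][5],2),'| shift',np.round(d,1),'turn',round(t,1),'F',np.round(o['force'],1),'w',round(1000*o['grip_width'],1),'g',round(o['grasp_force'],0))
E
python3 - <<'E'
from h import *
t=cv2.imread('pics/full_t0.png');s=cv2.imread('pics/full_s0.png')
c1=lambda a:(np.array(a)+.5)/5-.5+[175,140]; c2=lambda a:(np.array(a)+.5)/5-.5+[400,130]
case=fit('top',[[103.5,124,96],[103.5,-124,96],[-103.5,-124,96],[-103.5,124,96]],c2([[78,87],[594,28],[662,452],[137,508]]),[530,-230,0.1])
tray=fit('top',[[56,115,26],[56,-115,26],[-56,-115,26],[-56,115,26]],c1([[62,138],[500,175],[480,390],[33,350]]),[500,300,0.])
for n,h,M in(('A',[738,284],GL),('B',[126,452],GL),('plug',[748,71],PL)):
    z=54 if M is GL else 28; p=xy('top',*c1(h),z);print(n,p[:2].round(1))
    for c,im in(('top',t),('side',s)): silfit(c,im,M,[p[0],p[1],0])
p=world(case,[[-36,54,0],[-36,-54,0],[-36,0,0]]);print(p.round(1))
go(*xy('top',*c1([738,284]),54)[:2],20,0)
E
```

```text
[ 608.2 -299.6] 5.12 resid px [-0.1 -0.7 -0.  -0.5  0.3  0.4 -0.3  0.7]
[608.5 305.5] -6.23 resid px [ 0.4  0.1 -0.5  0.1 -0.8 -0.2  0.9  0. ]
A [-5798.8 -1131.4]Traceback (most recent call last):
  File "<stdin>", line 8, in <module>
  File "h.py", line 34, in silfit
    w=cv2.resize(im[v:v+2*r,u:u+2*r],None,fx=S,fy=S,interpolation=cv2.INTER_CUBIC)
cv2.error: OpenCV(4.12.0) /io/opencv/modules/imgproc/src/resize.cpp:4208: error: (-215:Assertion failed) !ssize.empty() in function 'resize'
```

```bash
sed -i 's|(c+d\*(z-c\[2\])/d\[2\])|(c+d*(z/1000-c[2])/d[2])|' h.py
python3 - <<'E'
from h import *
t=cv2.imread('pics/full_t0.png');s=cv2.imread('pics/full_s0.png')
c1=lambda a:(np.array(a)+.5)/5-.5+[175,140]
case=[608.2,-299.6,np.radians(5.12)]
for n,h,M in(('A',[738,284],GL),('B',[126,452],GL),('plug',[748,71],PL)):
    z=54 if M is GL else 28; p=xy('top',*c1(h),z);print(n,p[:2].round(1))
    for c,im in(('top',t),('side',s)): silfit(c,im,M,[p[0],p[1],0])
p=world(case,[[-36,54,0],[-36,-54,0],[-36,0,0],[-8,0,0]]);print(p.round(1))
print(xy('side',352/1.25,181/1.25,54))
go(*xy('top',*c1([126,452]),54)[:2],150,0)
E
```

```text
A [588.7  60.3]Traceback (most recent call last):
  File "<stdin>", line 7, in <module>
  File "h.py", line 48, in silfit
    R=minimize(cost,s,method='Nelder-Mead',options=dict(initial_simplex=np.array([s,[s[0]+4,s[1],y],[s[0],s[1]+4,y],[s[0],s[1],y+.15]]),xatol=.02,fatol=1e-4))
    res = _minimize_neldermead(fun, x0, args, callback, bounds=bounds,
                               **options)
    fxr = func(xr)
    fx = function(np.copy(x), *(wrapper_args + args))
  File "h.py", line 42, in cost
    P=proj(cam,world(p,np.r_[f(d,a+z0),f(d,b+z0)]))
  File "h.py", line 21, in proj
    return np.array([px(cam,w/1000) for w in W])
                     ~~^^^^^^^^^^^^
  File "h.py", line 14, in px
    m=camera_model(cam);p=np.array(m['R'])@np.array(X)/1+np.array(m['t'])
ValueError: time passes only in moves, steps and waits
```

```bash
sed -i 's|^import numpy as np, cv2|import numpy as np, cv2, functools\ncamera_model=functools.lru_cache(camera_model)|' h.py
python3 - <<'E'
from h import *
t=cv2.imread('pics/full_t0.png');s=cv2.imread('pics/full_s0.png')
c1=lambda a:(np.array(a)+.5)/5-.5+[175,140]
case=[608.2,-299.6,np.radians(5.12)]
for n,h,M in(('A',[738,284],GL),('B',[126,452],GL),('plug',[748,71],PL)):
    z=54 if M is GL else 28; p=xy('top',*c1(h),z);print(n,p[:2].round(1))
    for c,im in(('top',t),('side',s)): silfit(c,im,M,[p[0],p[1],0])
p=world(case,[[-36,54,0],[-36,-54,0],[-36,0,0],[-8,0,0]]);print(p.round(1))
print(get_obs()['clock'])
go(*xy('top',*c1([126,452]),54)[:2],150,0)
E
```

```text
A [588.7  60.3]
top [589.7  60.7] 46.4 mismatch 0.049
side [588.8  61.9] 45.3 mismatch 0.034
B [510.6 369. ]
top [510.2 368.9] 54.4 mismatch 0.037
side [510.3 370. ] 53.1 mismatch 0.037
plug [703.3  53.5]
top [704.9  54. ] 9.1 mismatch 0.045
side [704.5  55.3] 8.7 mismatch 0.057
[[ 567.5 -249.     0. ]
 [ 577.2 -356.6    0. ]
 [ 572.3 -302.8    0. ]
 [ 600.2 -300.3    0. ]]
0.1
pos [223.7 474.4 230.2] yaw 64.7 tilt [-0.001 -0.002 -1.   ] q6 1.44 | shift [-304.4   27.3   80.1] turn 64.7 F [-0.7  0.   1.1] w 85.5 g 0.0
```

```bash
python3 -m inch '[70,-30,2.7,5,0, 70,-30,2.7,5,0, 70,-30,2.7,5,0, 70,-30,2.7,5,0, 70,-30,2.7,5,0]'; python3 -m inch '[70,-30,2.7,5,0, 70,-30,2.7,5,0, 70,-30,2.7,5,0, 70,-30,2.7,5,0, 70,-30,2.7,5,0]'; python3 -m inch '[70,0,0,0,-7,70,0,0,0,-7,70,0,0,0,-7,70,0,0,0,-7,70,0,0,0,-7]';python3 -m inch '[70,0,0,0,-7,70,0,0,0,-7,70,0,0,0,0,70,0,0,0,0,70,0,0,0,0]'; python3 -c "
from h import *
go(510.3,369.4,18,113.8)"
```

```text
clock: 0.52
position: [0.3663, 0.4222, 0.2054]
tool_rot: [-0.686, -3.065, 0.001]
force: [0.9, 1.5, 0.1]
grip_width: 0.0701
grasp_force: 0.0
clock: 0.93
position: [0.5078, 0.3703, 0.1802]
tool_rot: [-0.687, -3.064, 0.001]
force: [0.0, 0.7, 0.4]
grip_width: 0.07
grasp_force: 0.0
clock: 1.35
position: [0.5066, 0.3709, 0.1803]
tool_rot: [0.276, -3.128, 0.001]
force: [-0.8, 0.3, 0.3]
grip_width: 0.0703
grasp_force: 0.0
clock: 1.77
position: [0.5066, 0.3711, 0.1808]
tool_rot: [0.642, -3.074, 0.0]
force: [0.0, 0.9, 0.0]
grip_width: 0.07
grasp_force: 0.0
pos [506.6 371.1 180.8] yaw 113.6 tilt [-0.001 -0.    -1.   ] q6 0.11 | shift [ -2.8  -3.  162.8] turn -0.2 F [0.  0.9 0. ] w 70.0 g 0.0
```

```bash
python3 -m inch '[70,-2.8,-3,0,-0.2, 70,0,0,30,0, 70,0,0,30,0, 70,0,0,30,0, 70,0,0,0,0]'; python3 -m inch '[70,0,0,20,0, 70,0,0,20,0, 70,0,0,18,0, 70,0,0,14.8,0, 70,0,0,0,0]';  python3 -c "
from h import *
go(510.3,369.4,18,113.8)"
```

```text
clock: 2.18
position: [0.5061, 0.3667, 0.083]
tool_rot: [0.647, -3.061, 0.007]
force: [-2.1, -0.9, -2.3]
grip_width: 0.0702
grasp_force: 0.0
clock: 2.6
position: [0.509, 0.3684, 0.0161]
tool_rot: [0.649, -3.069, 0.003]
force: [-0.3, -0.5, -0.4]
grip_width: 0.0703
grasp_force: 0.0
pos [509.  368.4  16.1] yaw 113.9 tilt [-0.005 -0.003 -1.   ] q6 0.1 | shift [-1.6  0.3 -1.9] turn 0.1 F [-0.3 -0.5 -0.4] w 70.3 g 0.0
```

```bash
python3 -m inch '[25,0,0,0,0,25,0,0,0,0,25,0,0,0,0,25,0,0,0,0,25,0,0,0,0]'; python3 -m inch '[25,0,0,0,0,25,0,0,0,0,25,0,0,0,0,25,0,0,0,0,25,0,0,0,0]';  python3 -m inch '[25,0,0,-10,0,25,0,0,-30,0,25,0,0,-40,0,25,0,0,-40,0,25,0,0,-40,0]'; python3 -c "
from h import *
go(567.5,-249,180,113.8)"
```

```text
clock: 3.02
position: [0.5125, 0.3706, 0.0213]
tool_rot: [-0.65, 3.069, 0.002]
force: [-0.3, 0.4, 5.4]
grip_width: 0.0392
grasp_force: 61.3
clock: 3.43
position: [0.5125, 0.3706, 0.0213]
tool_rot: [-0.65, 3.069, 0.002]
force: [0.3, 0.2, 6.6]
grip_width: 0.0392
grasp_force: 61.4
clock: 3.85
position: [0.5091, 0.3689, 0.1788]
tool_rot: [0.651, -3.069, 0.002]
force: [0.1, 0.1, -2.6]
grip_width: 0.039
grasp_force: 60.9
pos [509.1 368.9 178.8] yaw 113.9 tilt [-0.004 -0.002 -1.   ] q6 0.1 | shift [ 1.974e+02 -5.884e+02 -3.000e-01] turn 0.1 F [ 0.1  0.1 -2.6] w 39.0 g 61.0
```

```bash
for i in 1; do python3 -m inch '[25,9.9,-29.4,-1,0,25,9.9,-29.4,-1,0,25,9.9,-29.4,-1,0,25,9.9,-29.4,-1,0,25,9.9,-29.4,-1,0]'; python3 -m inch '[25,9.9,-29.4,0,0,25,9.9,-29.4,0,0,25,9.9,-29.4,0,0,25,9.9,-29.4,0,0,25,9.9,-29.4,0,0]';python3 -m inch '[25,9.9,-29.4,0,0,25,9.9,-29.4,0,0,25,9.9,-29.4,0,0,25,9.9,-29.4,0,0,25,9.9,-29.4,0,0]';python3 -m inch '[25,9.9,-29.4,0,0,25,9.9,-29.4,0,0,25,9.9,-29.4,0,0,25,9.9,-29.4,0,0,25,9.9,-29.4,0,0]'; done | grep -E 'pos|width'; python3 -m inch '[25,0,0,0,0,25,0,0,0,0,25,0,0,0,0,25,0,0,0,0,25,0,0,0,0]'; python3 -c "
from h import *
go(567.5,-249,27,113.8)
snap('top','t1',(400,110,560,230),4)"
```

```text
position: [0.524, 0.2138, 0.1829]
grip_width: 0.0388
position: [0.5383, 0.0594, 0.1828]
grip_width: 0.039
position: [0.5528, -0.0948, 0.1828]
grip_width: 0.0391
position: [0.5673, -0.2491, 0.1826]
grip_width: 0.0396
clock: 5.93
position: [0.5682, -0.2468, 0.1835]
tool_rot: [0.654, -3.072, -0.001]
force: [0.2, 0.2, -2.9]
grip_width: 0.0386
grasp_force: 61.4
pos [ 568.2 -246.8  183.5] yaw 114.0 tilt [-0.     0.001 -1.   ] q6 -0.94 | shift [  1.5  -1.8 156.5] turn 0.2 F [ 0.2  0.2 -2.9] w 38.6 g 61.0
```

View pics/t1.png

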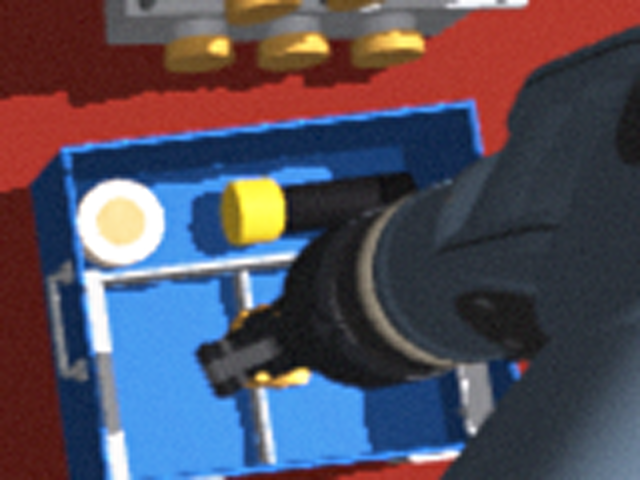

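The picture shows the gland held at about (275,350), over the +y pocket once height parallax is allowed for. I'll lower it.

```bash
python3 -m inch '[25,1.5,-1.8,0,0, 25,0,0,25,0, 25,0,0,35,0, 25,0,0,35,0, 25,0,0,25,0]'; python3 -m inch '[25,0,0,16,0, 25,0,0,12,0, 25,0,0,4,0, 25,0,0,0,0, 25,0,0,0,0]';  python3 -c "
from h import *
go(567.5,-249,25,113.8)"
```

```text
clock: 6.4
position: [0.5665, -0.2492, 0.0606]
tool_rot: [0.653, -3.071, -0.003]
force: [-0.3, -0.1, -3.6]
grip_width: 0.0391
grasp_force: 61.4
clock: 6.82
position: [0.5685, -0.2508, 0.0329]
tool_rot: [-0.652, 3.072, -0.002]
force: [0.0, -0.1, -2.6]
grip_width: 0.039
grasp_force: 61.4
pos [ 568.5 -250.8   32.9] yaw 114.0 tilt [ 0.002 -0.001 -1.   ] q6 -0.94 | shift [0.2 2.1 7.9] turn 0.2 F [ 0.  -0.1 -2.6] w 39.0 g 61.0
```

```bash
python3 -m inch '[25,0,0,3,0, 25,0,0,3,0, 25,0,0,0,0, 25,0,0,0,0, 25,0,0,0,0]'; python3 -m inch '[25,0,0,1.5,0, 25,0,0,0,0, 25,0,0,0,0, 25,0,0,0,0, 25,0,0,0,0]'
```

```text
clock: 7.23
position: [0.5678, -0.2505, 0.0259]
tool_rot: [-0.652, 3.073, -0.001]
force: [-0.4, 0.1, -2.0]
grip_width: 0.0388
grasp_force: 61.4
clock: 7.65
position: [0.5681, -0.2507, 0.0253]
tool_rot: [-0.651, 3.072, -0.001]
force: [-3.0, 1.1, 5.2]
grip_width: 0.039
grasp_force: 62.3
```

```bash
python3 -m inch '[44,0,0,-0.5,0, 48,0,0,0,0, 54,0,0,0,0, 54,0,0,0,0, 54,0,0,0,0]'; python3 -m inch '[54,0,0,-15,0, 54,0,0,-25,0, 54,0,0,-30,0, 54,0,0,-40,0, 54,0,0,-40,0]'; python3 -c "
from h import *
go(589.2,61.3,180,105.8)"
```

```text
clock: 8.07
position: [0.5676, -0.2504, 0.0241]
tool_rot: [0.652, -3.073, -0.0]
force: [0.4, 1.2, 0.3]
grip_width: 0.0538
grasp_force: 0.0
clock: 8.48
position: [0.5667, -0.2499, 0.1745]
tool_rot: [0.651, -3.071, -0.003]
force: [0.9, -1.1, 0.0]
grip_width: 0.0537
grasp_force: 0.0
pos [ 566.7 -249.9  174.5] yaw 113.9 tilt [-0.003  0.001 -1.   ] q6 -0.94 | shift [-146.8  275.3   -5.1] turn 8.1 F [ 0.9 -1.1  0. ] w 53.7 g 0.0
```

```bash
(python3 -m inch '[70,-14.7,27.5,0,0,70,-14.7,27.5,0,0,70,-14.7,27.5,0,0,70,-14.7,27.5,0,0,70,-14.7,27.5,0,0]'; python3 -m inch '[70,-14.7,27.5,0,0,70,-14.7,27.5,0,0,70,-14.7,27.5,0,0,70,-14.7,27.5,0,0,70,-14.7,27.5,0,0]'; python3 -m inch '[70,0,0,0,4,70,0,0,0,4,70,0,0,0,0,70,0,0,0,0,70,0,0,0,0]')|grep clock; python3 -c "
from h import *
go(589.2,61.3,20,105.8)
snap('top','t2',(260,130,540,250),2.8)"
```

```text
clock: 8.9
clock: 9.32
clock: 9.73
pos [590.4  60.3 174.4] yaw 106.0 tilt [-0. -0. -1.] q6 -0.29 | shift [  0.9   1.3 154.4] turn 0.2 F [ 0.4 -1.1 -0. ] w 69.9 g 0.0
```

View pics/t2.png

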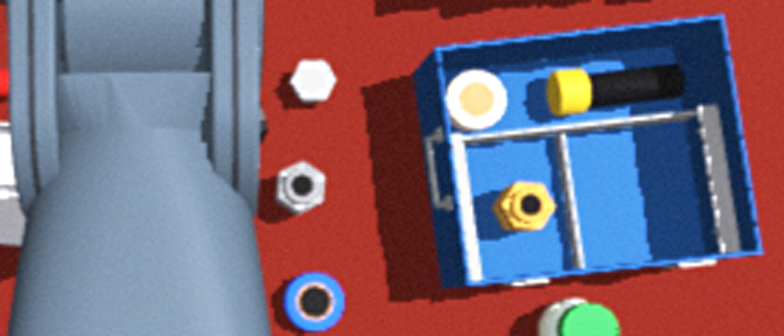

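The first gland stands upright in the +y pocket at (525,206). Next is gland A, below the tool.

```bash
(python3 -m inch '[70,0.9,1.3,0,0, 70,0,0,25,0, 70,0,0,30,0, 70,0,0,30,0, 70,0,0,25,0]'; python3 -m inch '[70,0,0,20,0, 70,0,0,15,0, 70,0,0,9.4,0, 70,0,0,0,0, 70,0,0,0,0]') | grep -E 'clock|force'; python3 -c "
from h import *
go(589.2,61.3,20,105.8)"; python3 -m inch '[25,0,0,0,0,25,0,0,0,0,25,0,0,0,0,25,0,0,0,0,25,0,0,0,0]'; python3 -m inch '[25,0,0,0,0,25,0,0,0,0,25,0,0,-5,0,25,0,0,-5,0,25,0,0,-20,0]'; python3 -m inch '[25,0,0,-30,0,25,0,0,-40,0,25,0,0,-40,0,25,0,0,-20,0,25,0,0,0,0]'; python3 -c "
from h import *
go(577.2,-356.6,180,105.8)"
```

```text
clock: 10.2
force: [0.5, -0.3, -0.4]
grasp_force: 0.0
clock: 10.62
force: [0.3, 0.2, 0.6]
grasp_force: 0.0
pos [589.   61.4  20.1] yaw 105.9 tilt [-0.001  0.    -1.   ] q6 -0.29 | shift [-0.2 -0.2  0.1] turn 0.1 F [0.3 0.2 0.6] w 69.8 g 0.0
clock: 11.03
position: [0.591, 0.0617, 0.0223]
tool_rot: [-0.435, 3.107, -0.001]
force: [0.3, 0.3, 5.8]
grip_width: 0.039
grasp_force: 61.9
clock: 11.45
position: [0.5849, 0.0616, 0.0456]
tool_rot: [0.434, -3.101, -0.002]
force: [-1.2, 0.4, -3.4]
grip_width: 0.0391
grasp_force: 60.9
clock: 11.87
position: [0.5923, 0.0615, 0.187]
tool_rot: [-0.434, 3.101, -0.003]
force: [1.0, 0.3, -0.9]
grip_width: 0.0389
grasp_force: 61.1
pos [592.3  61.5 187. ] yaw 105.9 tilt [ 0.011 -0.    -1.   ] q6 -0.29 | shift [ 129.4 -397.9    6.9] turn 0.1 F [ 1.   0.3 -0.9] w 38.9 g 61.0
```

```bash
(python3 -m inch '[25,8.6,-26.5,0,0,25,8.6,-26.5,0,0,25,8.6,-26.5,0,0,25,8.6,-26.5,0,0,25,8.6,-26.5,0,0]'; python3 -m inch '[25,8.6,-26.5,0,0,25,8.6,-26.5,0,0,25,8.6,-26.5,0,0,25,8.6,-26.5,0,0,25,8.6,-26.5,0,0]'; python3 -m inch '[25,8.6,-26.5,0,0,25,8.6,-26.5,0,0,25,8.6,-26.5,0,0,25,8.6,-26.5,0,0,25,8.6,-26.5,0,0]'; python3 -m inch '[25,0,0,0,0,25,0,0,0,0,25,0,0,0,0,25,0,0,0,0,25,0,0,0,0]')|grep -E 'clock|width'; python3 -c "
from h import *
go(577.2,-356.6,36,105.8)"
```

```text
clock: 12.28
grip_width: 0.039
clock: 12.7
grip_width: 0.0388
clock: 13.12
grip_width: 0.0393
clock: 13.53
grip_width: 0.0391
pos [ 574.4 -354.6  179.6] yaw 106.0 tilt [-0.001  0.001 -1.   ] q6 -0.93 | shift [ -2.2  -2.9 143.6] turn 0.2 F [ 0.3 -0.  -2.3] w 39.1 g 61.0
```

```bash
(python3 -m inch '[25,-2.2,-2.9,0,0, 25,0,0,25,0, 25,0,0,35,0, 25,0,0,35,0, 25,0,0,25,0]'; python3 -m inch '[25,0,0,16,0, 25,0,0,7,0, 25,0,0,0,0, 25,0,0,0,0, 25,0,0,0,0]')|grep -E 'clock|force';  python3 -c "
from h import *
go(577.2,-356.6,26,105.8)"; python3 -m inch '[25,0,0,4,0, 25,0,0,3,0, 25,0,0,2,0, 25,0,0,0,0, 25,0,0,0,0]';python3 -m inch '[25,0,0,1,0, 25,0,0,0,0, 25,0,0,0,0, 25,0,0,0,0, 25,0,0,0,0]'
```

```text
clock: 13.95
force: [-0.9, 0.2, -4.7]
grasp_force: 61.5
clock: 14.37
force: [-0.5, 0.3, -2.5]
grasp_force: 61.4
pos [ 578.8 -359.1   39.8] yaw 106.0 tilt [ 0.003 -0.003 -1.   ] q6 -0.93 | shift [ 0.9  2.9 13.7] turn 0.2 F [-0.5  0.3 -2.5] w 38.7 g 61.0
clock: 14.78
position: [0.577, -0.3581, 0.0279]
tool_rot: [0.436, -3.111, -0.001]
force: [0.6, 0.7, -2.4]
grip_width: 0.0389
grasp_force: 61.4
clock: 15.2
position: [0.5773, -0.3583, 0.0272]
tool_rot: [-0.436, 3.111, -0.0]
force: [0.6, 0.5, -2.2]
grip_width: 0.0387
grasp_force: 61.4
```

```bash
python3 -m inch '[25,0,0,1,0, 25,0,0,0.7,0, 25,0,0,0,0, 25,0,0,0,0, 25,0,0,0,0]'|grep -E 'pos|force'
```

```text
position: [0.5775, -0.3584, 0.0263]
force: [-1.6, 0.2, 1.9]
grasp_force: 61.9
```

```bash
(python3 -m inch '[44,0,0,-0.5,0, 48,0,0,0,0, 54,0,0,0,0, 54,0,0,0,0, 54,0,0,0,0]'; python3 -m inch '[54,0,0,-15,0, 54,0,0,-25,0, 54,0,0,-30,0, 54,0,0,-40,0, 54,0,0,-40,0]')|grep -E 'pos|force'; python3 -c "
from h import *
go(608.5,305.5,180,105.8)"
```

```text
position: [0.5773, -0.3583, 0.0258]
force: [-0.6, 0.4, -0.1]
grasp_force: 0.0
position: [0.5764, -0.3576, 0.1759]
force: [1.5, -0.3, 0.9]
grasp_force: 0.0
pos [ 576.4 -357.6  175.9] yaw 105.9 tilt [-0.002  0.002 -1.   ] q6 -0.93 | shift [-213.   628.8   -3. ] turn 0.1 F [ 1.5 -0.3  0.9] w 53.9 g 0.0
```

```bash
(python3 -m inch '[60,-10.6,31.4,0,0,60,-10.6,31.4,0,0,60,-10.6,31.4,0,0,60,-10.6,31.4,0,0,60,-10.6,31.4,0,0]';python3 -m inch '[60,-10.6,31.4,0,0,60,-10.6,31.4,0,0,60,-10.6,31.4,0,0,60,-10.6,31.4,0,0,60,-10.6,31.4,0,0]';python3 -m inch '[60,-10.6,31.4,0,0,60,-10.6,31.4,0,0,60,-10.6,31.4,0,0,60,-10.6,31.4,0,0,60,-10.6,31.4,0,0]';python3 -m inch '[60,-10.6,31.4,0,0,60,-10.6,31.4,0,0,60,-10.6,31.4,0,0,60,-10.6,31.4,0,0,60,-10.6,31.4,0,0]';python3 -m inch '[60,0,0,0,-6.8,60,0,0,0,-6.8,60,0,0,0,-6.8,60,0,0,0,-6.8,60,0,0,0,-6.8]';python3 -m inch '[60,0,0,0,-6.8,60,0,0,0,-6.8,60,0,0,0,-6.8,60,0,0,0,-6.8,60,0,0,0,-6.8]';python3 -m inch '[50,0,0,0,0,50,0,0,0,0,50,0,0,0,0,50,0,0,0,0,50,0,0,0,0]')|grep -E 'clock'; python3 -c "
from h import *
go(608.5,305.5,33,-6.2)
snap('side','s1',(240,110,560,350),2.5)"
```

```text
clock: 16.87
clock: 17.28
clock: 17.7
clock: 18.12
clock: 18.53
clock: 18.95
clock: 19.37
pos [608.6 303.8 175.9] yaw 173.9 tilt [-0. -0. -1.] q6 -1.1 | shift [ -1.7   0.2 142.9] turn 0.1 F [ 0.3 -0.   1. ] w 49.8 g 0.0
```

View pics/s1.png

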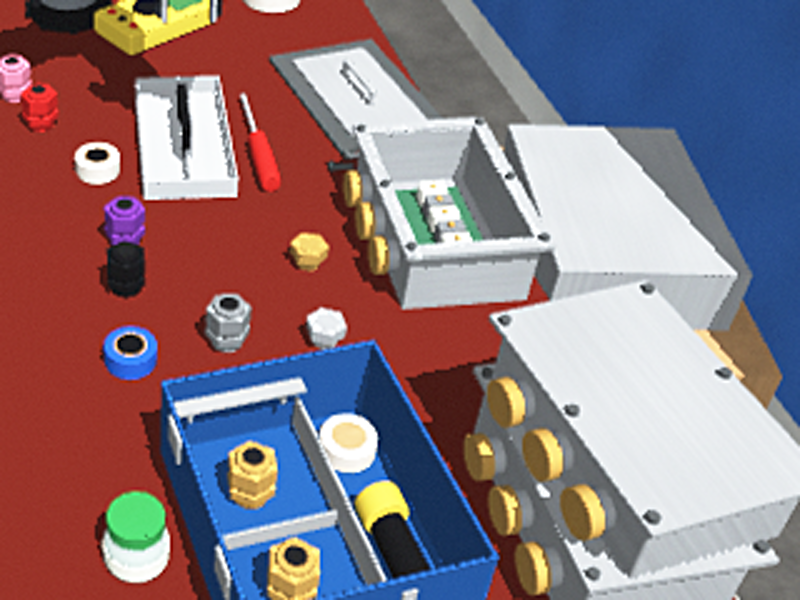

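Both brass glands stand upright in the pockets, at (252,473) and (293,565). I'll check the tray and case fits against this side view, then descend.

```bash
python3 - <<'E'
from h import *
b=lambda P:np.round((P-[240,110]+.5)*2.5-.5)
T=[608.5,305.5,np.radians(-6.23)];C=[608.2,-299.6,np.radians(5.12)]
print(b(proj('side',world(T,[[-56,115,26],[56,115,26],[56,-115,26],[-56,-115,26],[0,50,58],[0,-50,58],[56,-115,0]]))).tolist())
print(b(proj('side',world(C,[[-103.5,124,96],[103.5,124,96],[103.5,-124,96],[-99,104,68],[30,104,68]]))).tolist())
E
(python3 -m inch '[50,-1.7,0.2,0,0, 50,0,0,25,0, 50,0,0,30,0, 50,0,0,30,0, 50,0,0,25,0]'; python3 -m inch '[50,0,0,20,0, 50,0,0,8,0, 50,0,0,3,0, 50,0,0,0,0, 50,0,0,0,0]') | grep -E 'clock|force'; python3 -c "
from h import *
go(608.5,305.5,32,-6.2)"
```

```text
[[135.0, 79.0], [218.0, 77.0], [238.0, 180.0], [144.0, 183.0], [181.0, 84.0], [187.0, 129.0], [237.0, 198.0]]
[[161.0, 381.0], [375.0, 340.0], [500.0, 558.0], [172.0, 418.0], [306.0, 391.0]]
clock: 19.83
force: [-0.6, 0.8, -1.5]
grasp_force: 0.0
clock: 20.25
force: [-0.4, 1.1, 0.3]
grasp_force: 0.0
pos [609.7 306.   36.8] yaw 173.9 tilt [ 0.003  0.001 -1.   ] q6 -1.1 | shift [0.7 1.2 4.8] turn 0.1 F [-0.4  1.1  0.3] w 50.4 g 0.0
```

```bash
(python3 -m inch '[50,0,0,3,0, 50,0,0,0,0, 5,0,0,0,0, 5,0,0,0,0, 5,0,0,0,0]'; python3 -m inch '[5,0,0,0,0, 5,0,0,0,0, 5,0,0,0,0, 5,0,0,0,0, 5,0,0,0,0]'; python3 -m inch '[5,0,0,0,0, 5,0,0,-2,0, 5,0,0,-5,0, 5,0,0,-5,0, 5,0,0,0,0]') | grep -E 'pos|rot|force|width'
```

```text
position: [0.6086, 0.3057, 0.0324]
tool_rot: [-2.101, 2.335, 0.0]
force: [-1.8, -0.5, 0.9]
grip_width: 0.0141
grasp_force: 1.1
position: [0.6088, 0.3057, 0.0325]
tool_rot: [-2.101, 2.335, -0.0]
force: [-0.3, 0.9, 4.4]
grip_width: 0.0109
grasp_force: 61.1
position: [0.6087, 0.3055, 0.0441]
tool_rot: [-2.101, 2.336, -0.0]
force: [0.2, -0.2, -2.5]
grip_width: 0.0108
grasp_force: 60.3
```

```bash
(python3 -m inch '[5,0,0,-20,0, 5,0,0,-30,0, 5,0,0,-30,0, 5,0,0,-30,0, 5,0,0,-15,0]'; python3 -m inch '[5,0,0,0,-2.5, 5,0,0,0,-3, 5,0,0,0,-3, 5,0,0,0,-2.5, 5,0,0,0,0]'; python3 -m inch '[5,0,0,0,0, 5,0,0,0,0, 5,0,0,0,0, 5,0,0,0,0, 5,0,0,0,0]') | grep -E 'pos|rot|force|width'; python3 -c "
from h import *
go(572.3,-302.8,170,5.1)
snap('side','s2',(200,20,480,230),2.8)"
```

```text
position: [0.6101, 0.3061, 0.1737]
tool_rot: [-2.097, 2.332, -0.004]
force: [0.8, 0.7, -1.7]
grip_width: 0.0108
grasp_force: 60.3
position: [0.6084, 0.3054, 0.1684]
tool_rot: [2.315, -2.122, -0.0]
force: [0.4, -0.4, -3.1]
grip_width: 0.0108
grasp_force: 60.2
position: [0.6086, 0.3056, 0.1689]
tool_rot: [2.315, -2.124, -0.0]
force: [-0.7, -0.1, -4.0]
grip_width: 0.0107
grasp_force: 60.2
pos [608.6 305.6 168.9] yaw -175.1 tilt [-0. -0. -1.] q6 -1.29 | shift [603.   88.4  -1.1] turn -0.2 F [-0.7 -0.1 -4. ] w 10.7 g 60.0
```

View pics/s2.png

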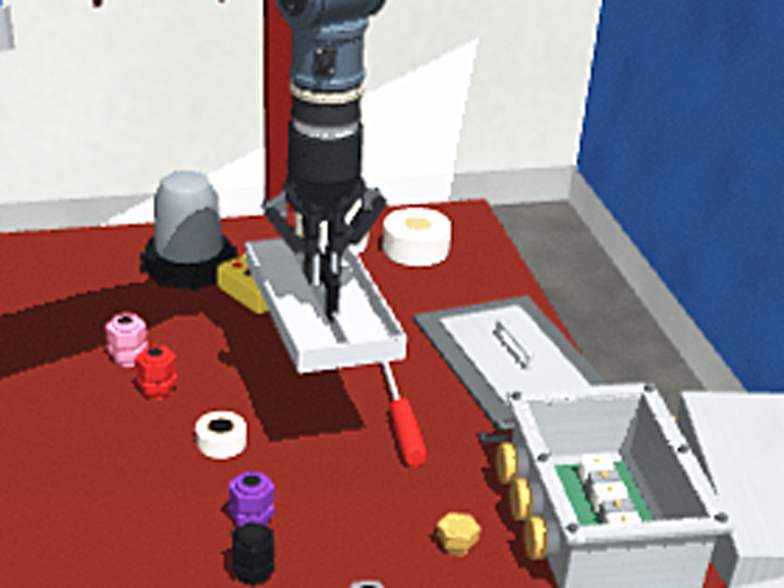

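The tray hangs level from the grip bar at about (330,300). I'll carry it to the case.

```bash
(python3 -m inch '[5,15,2.2,-1,0,5,25,3.7,0,0,5,30,4.4,0,0,5,30,4.4,0,0,5,30,4.4,0,0]';python3 -m inch '[5,30,4.4,0,0,5,30,4.4,0,0,5,30,4.4,0,0,5,30,4.4,0,0,5,30,4.4,0,0]';python3 -m inch '[5,30,4.4,0,0,5,30,4.4,0,0,5,30,4.4,0,0,5,30,4.4,0,0,5,30,4.4,0,0]';python3 -m inch '[5,30,4.4,0,0,5,30,4.4,0,0,5,30,4.4,0,0,5,30,4.4,0,0,5,25,3.6,0,0]'; python3 -m inch '[5,18,2.6,0,0,5,0,0,0,0,5,0,0,0,0,5,0,0,0,0,5,0,0,0,0]'; python3 -m inch '[5,0,0,0,0,5,0,0,0,0,5,0,0,0,0,5,0,0,0,0,5,0,0,0,0]')|grep -E 'clock|width'; python3 -c "
from h import *
go(572.3,-302.8,110,5.1)
snap('top','t3',(390,90,570,230),4.2);snap('side','s3',(290,170,490,400),2.5)"
```

```text
clock: 23.22
grip_width: 0.0107
clock: 23.63
grip_width: 0.011
clock: 24.05
grip_width: 0.0109
clock: 24.47
grip_width: 0.0114
clock: 24.88
grip_width: 0.0109
clock: 25.3
grip_width: 0.0111
pos [ 573.2 -292.4  170. ] yaw -175.0 tilt [ 0. -0. -1.] q6 -2.23 | shift [10.3  1.8 60. ] turn -0.1 F [-0.1 -0.3 -3.1] w 11.1 g 60.0
```

View pics/t3.png

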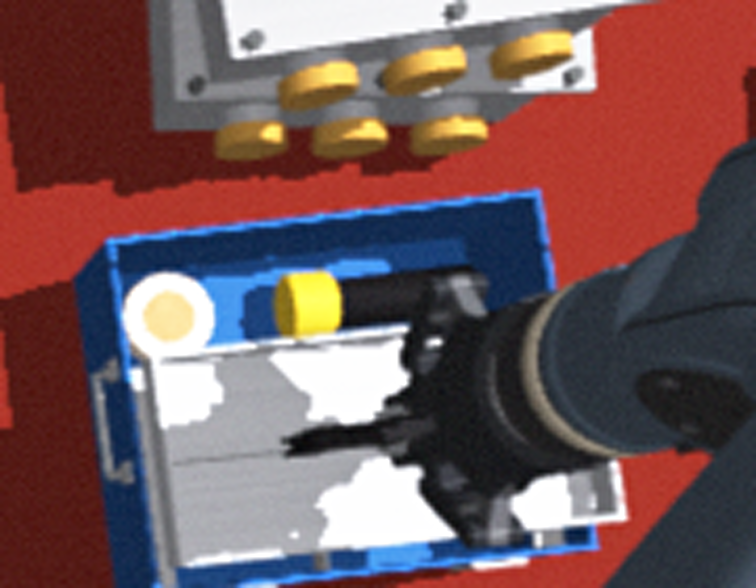

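View pics/s3.png

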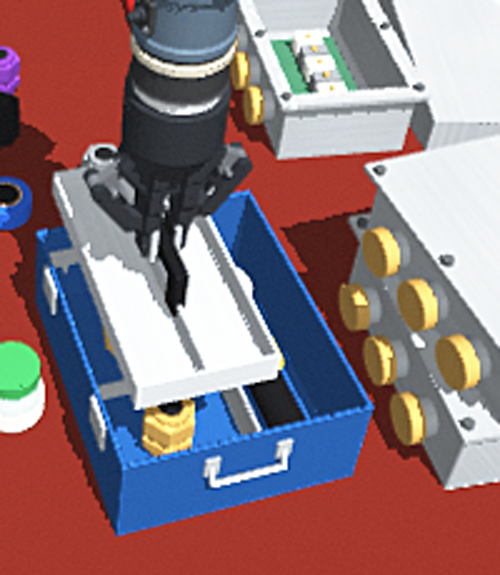

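Run:
```python
from h import *
a=lambda p:(np.array(p)+.5)/4.2-.5+[390,90]; s=lambda p:(np.array(p)+.5)/2.5-.5+[290,170]
fit('top',[[56,115,164],[-56,-115,164],[-56,115,164]],a([[145,358],[627,520],[172,568]]),[572,-292,.09])
fit('side',[[-56,115,164],[-56,-115,164],[56,-115,164],[-56,-115,138]],s([[53,172],[134,388],[281,351],[137,407]]),[572,-292,.09])
fit('top',[[103.5,124,96],[103.5,-124,96],[-103.5,-124,96]],a([[108,241],[541,190],[598,548]]),[608,-300,.09])
fit('side',[[-103.5,124,96],[103.5,124,96],[103.5,-124,96],[-103.5,-124,96]],s([[37,232],[250,192],[373,408],[118,452]]),[608,-300,.09])
```

```text
[ 573.6 -288.7] 5.17 resid px [ 0.5 -0.2 -1.4  0.   1.   0.2]
[ 574.1 -289.9] 5.06 resid px [-0.5 -0.4  1.3 -0.8 -0.2  0.9 -0.7  0.2]
[ 607.6 -299.6] 5.28 resid px [-0.3 -0.3 -0.2 -0.1  0.5  0.4]
[ 608.5 -294.8] 3.89 resid px [ 0.3 -2.7  0.9 -1.9 -0.8 -1.  -0.2  4. ]
```

```bash
(python3 -m inch '[5,5,1,5,0,5,6,1,10,0,5,0,0,10,0,5,0,0,7,0,5,0,0,0,0]'; python3 -m inch '[5,0,0,0,0,5,0,0,0,0,5,0,0,0,0,5,0,0,0,0,5,0,0,0,0]')|grep -E 'clock|force'; python3 -c "
from h import *
go(572.3,-302.8,101,5.1)
snap('top','t4',(400,130,560,250),5);snap('side','s4',(290,230,450,390),3.7)
print(get_obs()['clock'])
a=cv2.imread('pics/t4.png');b=cv2.imread('pics/s4.png')
"
```

```text
clock: 25.82
force: [-0.4, -0.8, -4.9]
grasp_force: 60.1
clock: 26.23
force: [-0.2, 0.2, -3.9]
grasp_force: 60.1
pos [ 572.4 -304.   138.7] yaw -175.0 tilt [ 0.001 -0.001 -1.   ] q6 -2.25 | shift [-1.2  0.1 37.7] turn -0.1 F [-0.2  0.2 -3.9] w 10.6 g 60.0
26.3333
```

View pics/t4.png

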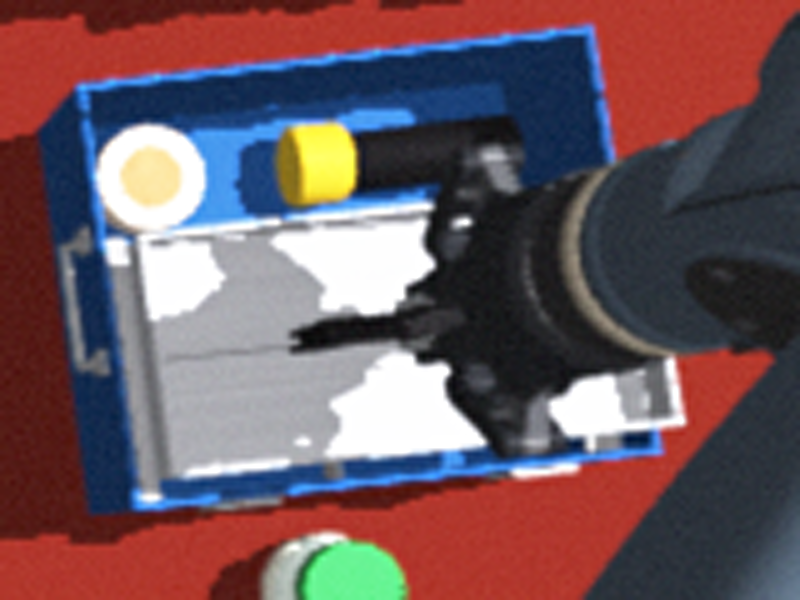

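View pics/s4.png

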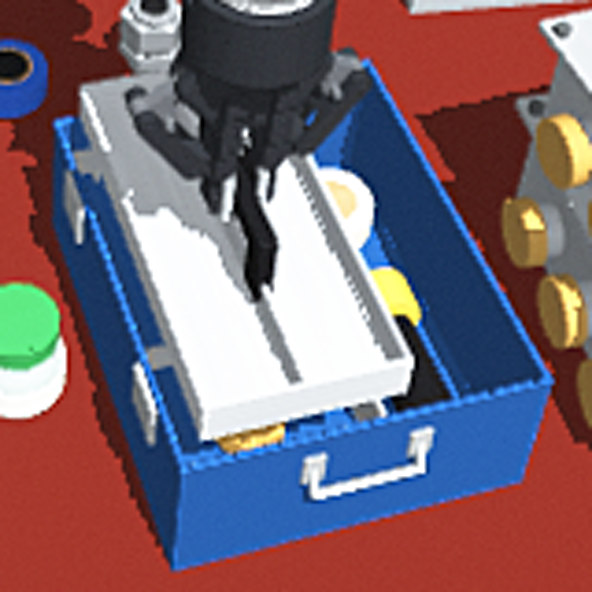

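Run:
```python
from h import *
a=lambda p:(np.array(p)+.5)/5-.5+[400,130]; s=lambda p:(np.array(p)+.5)/3.7-.5+[290,230]
z=138.7-32.5
fit('top',[[56,115,z+26],[-56,-115,z+26],[-56,115,z+26]],a([[136,237],[686,424],[163,482]]),[572,-304,.09])
fit('side',[[-56,115,z+26],[-56,-115,z+26],[56,-115,z+26],[-56,-115,z],[56,-115,z]],s([[80,84],[203,410],[411,358],[206,438],[412,390]]),[572,-304,.09])
c=fit('side',[[-103.5,124,96],[103.5,124,96],[103.5,-124,96],[-103.5,-124,96]],s([[55,121],[369,61],[552,382],[183,467]]),[608,-300,.09])
print(world(c,[[-36,0,0]]))
```

```text
[ 573.1 -301.5] 5.11 resid px [ 0.   0.1 -1.3  0.2  1.3 -0.3]
[ 574.3 -301.9] 5.16 resid px [-0.   0.1  0.8 -0.4  1.1  0.3 -0.9  0.2 -1.1 -0.2]
[ 608.2 -298.6] 4.94 resid px [-0.3 -0.5  0.4 -0.7  0.6 -0.4 -0.6  1. ]
[[ 572.35554234 -301.65958688    0.        ]]
```

Both views put the tray within about 1.5 mm of its target over the ledges, so I'll lower it.

```bash
(python3 -m inch '[5,0.3,1.3,5,0,5,0,0,10,0,5,0,0,10,0,5,0,0,6,0,5,0,0,0,0]'; python3 -m inch '[5,0,0,2,0,5,0,0,0,0,5,0,0,0,0,5,0,0,0,0,5,0,0,0,0]')|grep -E 'pos|force'; python3 -m inch '[5,0,0,2,0,5,0,0,1,0,5,0,0,0,0,5,0,0,0,0,5,0,0,0,0]'
```

```text
position: [0.569, -0.3031, 0.1032]
force: [-1.2, -0.0, -3.9]
grasp_force: 60.1
position: [0.5711, -0.3045, 0.1056]
force: [0.7, -0.4, -3.5]
grasp_force: 60.2
clock: 27.58
position: [0.5707, -0.3042, 0.1018]
tool_rot: [2.315, -2.124, -0.0]
force: [1.3, -0.2, -3.7]
grip_width: 0.0107
grasp_force: 60.2
```

```bash
(python3 -m inch '[5,0,0,1,0,5,0,0,0.5,0,5,0,0,0,0,5,0,0,0,0,5,0,0,0,0]';python3 -m inch '[5,0,0,1,0,5,0,0,0,0,5,0,0,0,0,5,0,0,0,0,5,0,0,0,0]') | grep -E 'pos|force'
```

```text
position: [0.5709, -0.3043, 0.1006]
force: [-0.7, -0.2, -2.2]
grasp_force: 60.4
position: [0.5709, -0.3043, 0.1005]
force: [-2.0, 0.8, 5.7]
grasp_force: 61.3
```

```bash
(python3 -m inch '[16,0,0,-1,0,22,0,0,0,0,30,0,0,0,0,36,0,0,0,0,36,0,0,0,0]'; python3 -m inch '[36,0,0,-15,0,36,0,0,-20,0,36,0,0,-20,0,36,0,0,-25,0,36,0,0,0,0]') | grep -E 'pos|force|width'; python3 -c "
from h import *
go(660,54.7,170,68.9)"
```

```text
position: [0.5708, -0.3043, 0.1]
force: [-0.7, 0.1, 0.0]
grip_width: 0.0361
grasp_force: 0.0
position: [0.5731, -0.3058, 0.1867]
force: [0.6, -0.4, 1.8]
grip_width: 0.0361
grasp_force: 0.0
pos [ 573.1 -305.8  186.7] yaw -175.1 tilt [ 0.008 -0.005 -1.   ] q6 -2.25 | shift [-351.8 -117.5   15.4] turn -64.0 F [ 0.6 -0.4  1.8] w 36.1 g 0.0
```

```bash
(python3 -m inch '[60,-29.3,-9.8,0,0,60,-29.3,-9.8,0,0,60,-29.3,-9.8,0,0,60,-29.3,-9.8,0,0,60,-29.3,-9.8,0,0]';python3 -m inch '[60,-29.3,-9.8,0,0,60,-29.3,-9.8,0,0,60,-29.3,-9.8,0,0,60,-29.3,-9.8,0,0,60,-29.3,-9.8,0,0]';python3 -m inch '[60,-29.3,-9.8,0,0,60,-29.3,-9.8,0,0,60,0,0,0,7,60,0,0,0,7,60,0,0,0,7]';python3 -m inch '[60,0,0,0,7,60,0,0,0,7,60,0,0,0,7,60,0,0,0,7,60,0,0,0,7]';python3 -m inch '[60,0,0,0,7,60,0,0,0,7,60,0,0,0,7,60,0,0,0,7,60,0,0,0,7]';python3 -m inch '[60,0,0,0,7,60,0,0,0,7,60,0,0,0,7,60,0,0,0,4,60,0,0,0,0]') | grep -E 'clock'; python3 -c "
from h import *
go(704.7,54.7,60,68.9)
snap('top','t5',(400,130,560,250),5)"
```

```text
clock: 29.67
clock: 30.08
clock: 30.5
clock: 30.92
clock: 31.33
clock: 31.75
pos [657.5  56.1 179.6] yaw 68.9 tilt [-0.001  0.    -1.   ] q6 0.35 | shift [-44.6  15.7 119.6] turn -0.0 F [ 0.1 -0.3  0.9] w 59.9 g 0.0
```

View pics/t5.png

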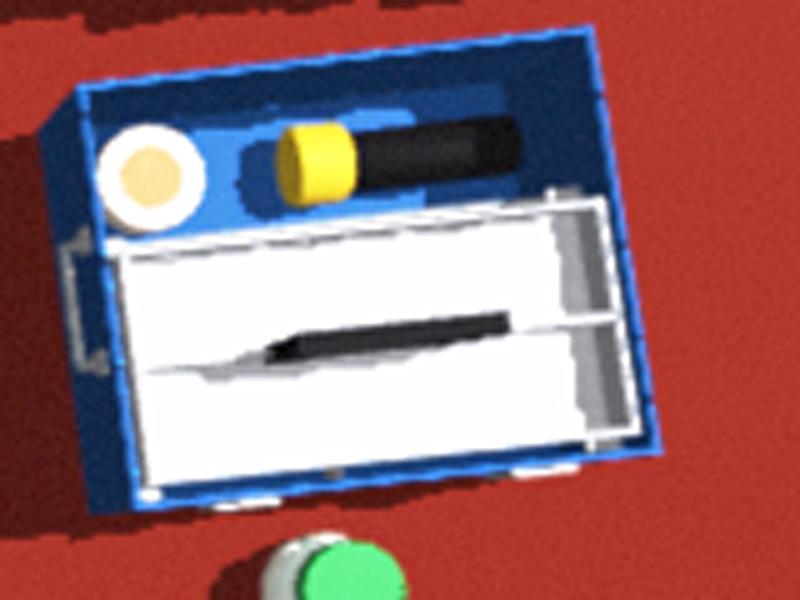

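The tray sits level and centred on both ledges; its rim runs (120,255)–(605,200)–(638,432)–(150,492). Now the brass plug.

```bash
(python3 -m inch '[56,-15,5.3,20,0,56,-15,5.2,25,0,56,-14.6,5.2,25,0,56,0,0,25,0,56,0,0,24,0]';python3 -m inch '[56,0,0,0,0,56,0,0,0,0,56,0,0,0,0,56,0,0,0,0,56,0,0,0,0]')|grep -E 'pos|force'; python3 -c "
from h import *
go(704.7,54.7,3,68.9)"
```

```text
position: [0.7053, 0.0547, 0.0591]
force: [-0.6, 0.3, 0.4]
grasp_force: 0.0
position: [0.7067, 0.0548, 0.0646]
force: [0.4, 0.1, -0.1]
grasp_force: 0.0
pos [706.7  54.8  64.6] yaw 69.0 tilt [ 0.005 -0.    -1.   ] q6 0.35 | shift [ 2.1 -0.9 61.6] turn 0.1 F [ 0.4  0.1 -0.1] w 56.2 g 0.0
```

```bash
(python3 -m inch '[56,2,-0.9,15,0,56,0,0,20,0,56,0,0,14,0,56,0,0,8,0,56,0,0,0,0]';python3 -m inch '[56,0,0,0,0,56,0,0,0,0,56,0,0,0,0,56,0,0,0,0,56,0,0,0,0]')|grep -E 'pos|force'; python3 -c "
from h import *
go(704.7,54.7,4,68.9)"
```

```text
position: [0.7016, 0.0547, 0.003]
force: [-1.2, 0.6, -0.7]
grasp_force: 0.0
position: [0.7035, 0.0547, 0.0056]
force: [-0.2, -0.0, -0.5]
grasp_force: 0.0
pos [703.5  54.7   5.6] yaw 68.9 tilt [ 0.002 -0.    -1.   ] q6 0.35 | shift [-1.1  0.5  1.6] turn 0.0 F [-0.2 -0.  -0.5] w 55.7 g 0.0
```

```bash
(python3 -m inch '[56,-1.1,0.5,2,0,56,0,0,0,0,22,0,0,0,0,22,0,0,0,0,22,0,0,0,0]';python3 -m inch '[22,0,0,0,0,22,0,0,0,0,22,0,0,0,0,22,0,0,0,0,22,0,0,0,0]'; python3 -m inch '[22,0,0,-3,0,22,0,0,-10,0,22,0,0,-20,0,22,0,0,-30,0,22,0,0,-30,0]')|grep -E 'pos|force|width'; python3 -m inch '[22,0,0,-30,0,22,0,0,-20,0,22,0,0,0,0,22,0,0,0,0,22,0,0,0,0]'; python3 -c "
from h import *
p=world([608.2,-299.1,np.radians(5.05)],[[-8.2,0,0],[-64,0,0]]);print(p)
go(p[0][0],p[0][1],170,95.1)
snap('side','s5',(220,60,420,240),3)"
```

```text
position: [0.7041, 0.0547, 0.0026]
force: [-0.4, 1.4, -0.7]
grip_width: 0.035
grasp_force: 59.8
position: [0.704, 0.0548, 0.0024]
force: [0.1, -0.3, 0.6]
grip_width: 0.0348
grasp_force: 60.0
position: [0.7025, 0.0548, 0.0952]
force: [0.6, -0.5, -1.3]
grip_width: 0.0352
grasp_force: 59.9
clock: 35.13
position: [0.7034, 0.0547, 0.1445]
tool_rot: [-0.574, -3.087, 0.0]
force: [0.1, -0.1, -2.0]
grip_width: 0.0353
grasp_force: 59.9
[[ 600.03183026 -299.82180544    0.        ]
 [ 544.44843129 -304.73360341    0.        ]]
pos [703.4  54.7 144.5] yaw 68.9 tilt [-0.002  0.    -1.   ] q6 0.35 | shift [ -30.9 -368.   -25.4] turn -26.2 F [ 0.1 -0.1 -2. ] w 35.3 g 60.0
```

View pics/s5.png

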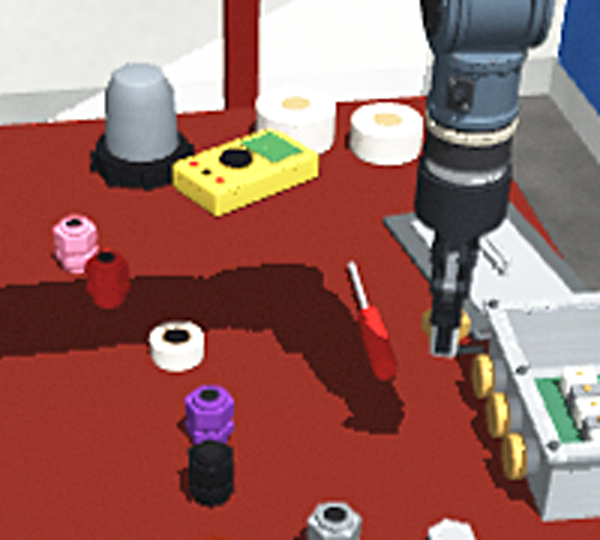

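The plug is held at (445,325). I'll carry it to the +x trough of the tray.

```bash
(python3 -m inch '[22,-2,-20,-8,0,22,-2,-26,-8,0,22,-2,-26,-8,0,22,-2,-26,-4,0,22,-2,-26,0,0]';python3 -m inch '[22,-2.1,-26,0,0,22,-2.1,-26,0,0,22,-2.1,-26,0,0,22,-2.1,-26,0,0,22,-2.1,-26,0,0]';python3 -m inch '[22,-2.6,-26,0,0,22,-2.6,-26,0,0,22,-2.6,-26,0,0,22,-2.6,-20,0,0,22,0,0,0,-6.5]';python3 -m inch '[22,0,0,0,-6.5,22,0,0,0,-6.5,22,0,0,0,-6.5,22,0,0,0,0,22,0,0,0,0]';python3 -m inch '[22,0,0,0,0,22,0,0,0,0,22,0,0,0,0,22,0,0,0,0,22,0,0,0,0]')|grep -E 'clock|width'; python3 -c "
from h import *
go(600,-299.8,90,95.1)"
```

```text
clock: 35.6
grip_width: 0.0346
clock: 36.02
grip_width: 0.0348
clock: 36.43
grip_width: 0.035
clock: 36.85
grip_width: 0.0349
clock: 37.27
grip_width: 0.035
pos [ 606.4 -284.8  173.5] yaw 94.9 tilt [ 0. -0. -1.] q6 -0.63 | shift [  7.6 -14.3  83.5] turn -0.2 F [-0.4  0.1 -0.5] w 35.0 g 60.0
```

```bash
(python3 -m inch '[22,7.6,-14.3,5,0,22,0,0,20,0,22,0,0,25,0,22,0,0,20,0,22,0,0,10,0]';python3 -m inch '[22,0,0,0,0,22,0,0,0,0,22,0,0,0,0,22,0,0,0,0,22,0,0,0,0]')|grep -E 'force'; python3 -c "
from h import *
go(600,-299.8,74,95.1)"
```

```text
force: [0.2, -0.3, -0.8]
grasp_force: 60.1
force: [-0.1, -0.3, -1.7]
grasp_force: 60.1
pos [ 600.9 -300.4   95.5] yaw 94.9 tilt [ 0.003 -0.002 -1.   ] q6 -0.65 | shift [ 0.9  0.8 21.5] turn -0.2 F [-0.1 -0.3 -1.7] w 34.9 g 60.0
```

```bash
(python3 -m inch '[22,0.9,0.8,8,0,22,0,0,8,0,22,0,0,3,0,22,0,0,0,0,22,0,0,0,0]';python3 -m inch '[22,0,0,2,0,22,0,0,0,0,22,0,0,0,0,22,0,0,0,0,22,0,0,0,0]')|grep -E 'pos|force'
```

```text
position: [0.5985, -0.2987, 0.0736]
force: [-0.3, -0.1, -0.7]
grasp_force: 60.2
position: [0.5991, -0.2991, 0.0729]
force: [-0.2, 0.5, 2.7]
grasp_force: 60.4
```

Contact. I'll release, rise and look.

```bash
(python3 -m inch '[38,0,0,-0.5,0,42,0,0,0,0,46,0,0,0,0,50,0,0,0,0,50,0,0,0,0]';python3 -m inch '[50,0,0,-10,0,50,0,0,-20,0,50,0,0,-30,0,50,0,0,-40,0,50,0,0,-40,0]';python3 -m inch '[50,0,30,0,0,50,0,40,0,0,50,0,40,0,0,50,0,40,0,0,50,0,40,0,0]';python3 -m inch '[50,0,40,0,0,50,0,40,0,0,50,0,0,0,0,50,0,0,0,0,50,0,0,0,0]')|grep -E 'pos|force'; python3 -c "
from h import *
snap('top','t6',(400,130,560,250),5);snap('side','s6',(220,120,460,390),2.2)"
```

```text
position: [0.5989, -0.299, 0.0726]
force: [0.5, 0.0, 1.5]
grasp_force: 0.0
position: [0.5981, -0.2985, 0.2138]
force: [1.1, -1.3, 0.7]
grasp_force: 0.0
position: [0.5824, -0.1083, 0.2141]
force: [1.3, -0.1, 0.9]
grasp_force: 0.0
position: [0.576, -0.0301, 0.2137]
force: [0.5, -0.3, 0.6]
grasp_force: 0.0
```

View pics/s6.png

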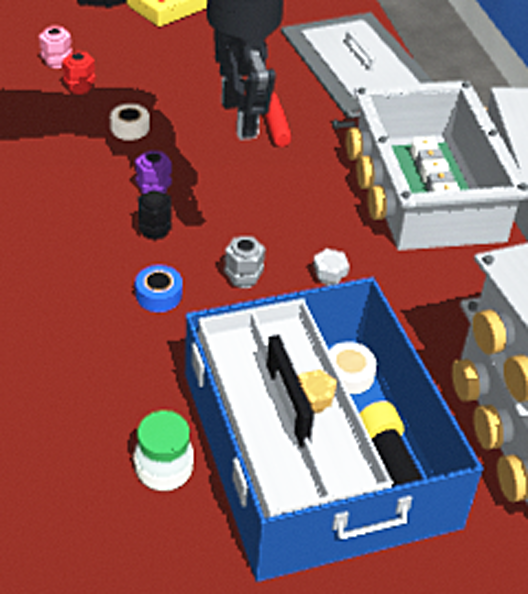

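The tray is level in the case, the brass plug stands in the trough at (317,390), and the nylon glands and steel plug have not moved. I'll hand the job in.

```bash
python3 -c "
from bench import *
print(get_obs()['clock'],close_job())"
```

```text
the job is handed in; nothing more can be done
40.7 None
```

The job is handed in at 40.7 s: both brass glands stand in the case pockets, the tray sits level on its ledges over them with the brass plug in it, and the nylon glands and steel plug were left where they stood.

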